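# Spring open the bur case

## Robot

A 6-joint arm with a two-finger parallel gripper is mounted at the origin on the work surface. World frame = base frame: x ahead of the robot, y to its left, z up, the work surface at z = 0. Lengths are in m, angles in rad, forces in N, time in s.
With the tool pointing down it reaches from about 0.375 to 0.75 m from the base axis. Payload 9 kg.
Tool frame: the origin (TCP) lies at the very end of the fingers, on their centre line; the grasp point (between the pads) lies 19 mm behind it; z points along the fingers, y is the line along which they close (so a half turn about z gives the same grasp; the last joint's range is limited). The gripper opens to 85 mm and grips with 20 to 120 N. Pads are 22 mm wide; open, the fingers measure 114 mm over their backs; the gripper's body (76 mm by 85 mm) begins 54 mm behind the grasp point. The pads swing forward as they close: fully open they stand 13 mm farther back than shut.
Start: joints at [0.949, 0.104, 0.097, 1.564, 0, 1.353], TCP at [0.236, 0.552, 0.231] pointing down, gripper open.
Joint ranges: [-2.99, 2.99], [-0.84, 1.86], [-1.1, 1.16], [-1.84, 2.11], [-1.51, 1.56], [-3.14, 3.14]. Speed limits (rad/s): [2.22, 2.22, 2.57, 3.14, 3.14, 3.14].

## Interface

Orientations are given as a unit quaternion [x, y, z, w].
In Python, from cell import arm, cams, workorder gives the robot as it stands.
- The arm moves only by the tool apply_moves, never from a script. Its argument "series" is a list of rows, each a list of 7 numbers: the turn, a rotation vector about the world's x, y, z in units of 5 degrees (1.0 is 5 degrees), then the shift along the world's x, y, z in units of 40 mm (1.0 is 40 mm), then the closure, from 0 (fully open) to 1 (shut). A call has 1 to 20 rows; each row is the pose to reach, as a shift and turn from the pose commanded when the call began; what a row does not reach only later rows make up. A row lasts 1/12 s, in which the tool goes at most 41.7 mm and 7.16 degrees, less where a joint would pass 70% of its speed; a pose out of reach is approached as far as the arm can. A call with a gripper value outside its range is refused whole. The fingers move at their own pace and stop on an object; the grip force is fixed at half the most. Time passes only in rows, so rows that repeat a pose let the fingers close. It gives the time, the measured TCP pose, the force, the opening and the grip force at its end, in the units of the state.
- arm.read_state(): the state, without advancing time (a new reading comes with each control period).
- cams.camera(name): name is "side" or "top"; returns the picture (480x640x3 uint8, blue, green, red); there is no depth.
- cams.camera_model(name): a dict with "fx", "fy", "cx", "cy" (pixels), "D" ([k1, k2, p1, p2, k3] as OpenCV has them; the pictures are not rectified), "R" (3x3) and "t" (3): a world point X has camera coordinates R X + t. Camera axes: x right, y down, z forward; pixel columns grow to the right and rows downward; lengths in m; the calibration is good to about 2 mm. A picture is of the moment at which its call begins. camera_model takes no time and is no camera call.
- workorder.hand_in(): hands the job in; it is judged then, once.
The state is a dict: "time_s": time; "joints": joint angles; "joint_vel": joint speeds; "joint_efforts": joint torques, N m; "tcp_pos": TCP position; "ee_rot": TCP orientation; "force": force on the tool from outside, world axes, zero at the start; "ft_torque": the same for the moment, N m; "finger_gap": finger opening in m; "grasp_force": force on a finger pad.
Only numpy, scipy, OpenCV 4.12 (cv2) and the standard library are available. Lean on these libraries where they do the work, as an engineer would, in place of code of your own. Each camera call takes 0.05 s, during which the arm holds its last target. There are 200 camera calls.

## Task

Press the brass release tab of the blue-lidded bur case with the fingertips so that its sprung lid pops up, then gently push the lid right back until it is fully open and stays there by itself. Do not pinch or pull the lid or the tab, leave the orange case shut, and leave everything else on the bench where it is.

Things in the scene. Friction and masses are not known exactly. Their poses are not given: they have to be found in the camera images.
- blue_case: Blue-lidded bur case, screwed to the bench, closed at the start. Box 100 x 90 mm (its x by y), top of the shut lid 41 mm above the bench. Origin: centre of its underside, on the bench. Its +x axis runs from the brass release tab (front) to the hinge (back), z is up. The hinge axis is parallel to its y, 50 mm behind the origin and 38 mm up; the open case holds nothing higher than 35 mm.
- blue_tab_pad (a point): Place to press: centre of the upper face of the blue case's ribbed brass release tab, 82 mm in front of the case's origin and 30 mm above the bench when at rest. The pad is 34 x 34 mm; the brass upright of its hook stands 18 mm behind this point, up to 46 mm high, and tips about 7 mm towards the pad when pressed. The pad tilts down about a pivot 27 mm behind this point.
- blue_tab (a joint): Angle of the release tab, rad: 0 at rest, 0.32 fully pressed (this point then about 8 mm lower; some 6 N). The hook lets go of the lid at about 0.25. It springs back when let go.
- blue_lid_edge (a point): Middle of the smooth, slippery blue lid's free (front) edge, 100 mm from the hinge axis, at mid-thickness of the 5 mm lid; a 6 mm long, 24 mm wide steel tongue stands out of the edge beyond it.
- blue_lid (a joint): Opening angle of the blue lid, rad: 0 to 0.02 shut and latched, about 0.8 sprung up on its plunger (edge then about 110 mm above the bench), 1.95 fully open, leaning back on its rubber-soft stop (pushing the finger much past that loads the lid hard). Between these the light lid (50 g) swings freely and falls back onto the plunger if left before it is past upright (1.57); past that it sinks slowly back towards its stop by its own weight.
- orange_case: Orange-lidded bur case of the very same build and size, same frame; stays shut. The two cases may stand either way round.
- orange_lid (a joint): Opening angle of the orange lid, rad, 0 to 0.02 shut.
- oilstone: Bystander: reddish oilstone slab 95 x 36 x 16 mm lying between the two cases. Origin at the centre of its underside.
- ring_blank: Bystander: small brass ring, 23 mm across, 7 mm high, lying near the robot. Origin at the centre of its underside.
- jar: Bystander: amber jar with black cap, 48 mm across, 60 mm high, out on the right. Origin at the centre of its underside.
- dish: Bystander: clear glass dish, 100 mm across, 28 mm high, behind the cases on the left. Origin at the centre of its underside.
- graver: Bystander: graver (wooden handle with short steel shaft), about 125 mm long, at most 26 mm high, out on the left. Origin at the centre of its underside.
- brush: Bystander: bench brush lying out on the right, under 40 mm high. Origin at the centre of its underside.
- bezel_block: Bystander: round steel stepped block, 44 mm across, 34 mm high, behind the cases on the right. Origin at the centre of its underside.

How it is judged:
By the outcome, as a careful person would: the job done as asked, in the order asked, and still so for the second after the job is handed in, with the robot touching nothing.
It also fails if it takes over 45 s, if anything falls off the work surface, if the arm or the gripper's body presses on something with over 40 N, if the wrist force passes 120 N, or if a joint passes its speed limit or range.

## Working session

There is one attempt and no reset: what is moved stays moved. The work goes in short steps, Python scripts to look and compute and a tool call to move; the robot and the scene stay as the last step left them, time stands still between calls to the robot, and variables do not carry over. Pictures are saved under pics/ and viewed, at most 10 in all, crops included, and the job is handed in when it is done.

Besides the shell and the picture viewer there is one more tool, called by a JSON object that holds its "api" and its "payload". apply_moves: Moves the arm, as the interface text tells. Its arguments: {"type":"object","properties":{"series":{"type":"array"}},"required":["series"]}

```bash
ls; mkdir -p pics; python3 - <<'E'
from cell import arm,cams
import cv2
for n in("top","side"):
    cv2.imwrite(f"pics/{n}0.png",cams.camera(n)); m=cams.camera_model(n); print(n,m)
s=arm.read_state();print(s['tcp_pos'],s['ee_rot'],s['time_s'],s['finger_gap'])
E
```

```text
pics
top {'fx': 457.5962176837938, 'fy': 457.5962176837938, 'cx': 313.736742562653, 'cy': 243.20255710227931, 'D': array([-0.04597432,  0.        ,  0.        ,  0.        ,  0.        ]), 'R': array([[ 0.00821455, -0.9996971 , -0.02319972],
       [-0.98182476, -0.00366411, -0.18975435],
       [ 0.18961187,  0.02433681, -0.98155747]]), 't': array([0.01263014, 0.5761521 , 1.06732186])}
side {'fx': 513.0803871804136, 'fy': 513.0803871804136, 'cx': 319.67267566685206, 'cy': 236.4614629793991, 'D': array([-0.00162434,  0.        ,  0.        ,  0.        ,  0.        ]), 'R': array([[-0.95523279, -0.29583257, -0.00366306],
       [-0.21756406,  0.71078919, -0.668913  ],
       [ 0.20048991, -0.63817068, -0.74333167]]), 't': array([0.5585419 , 0.16336645, 1.04580629])}
[0.23554215 0.55149303 0.23057673] [ 2.00526680e-01  9.79688050e-01 -5.58323801e-04 -2.52523402e-04] 0.1 0.0853986818756333
```

View pics/top0.png

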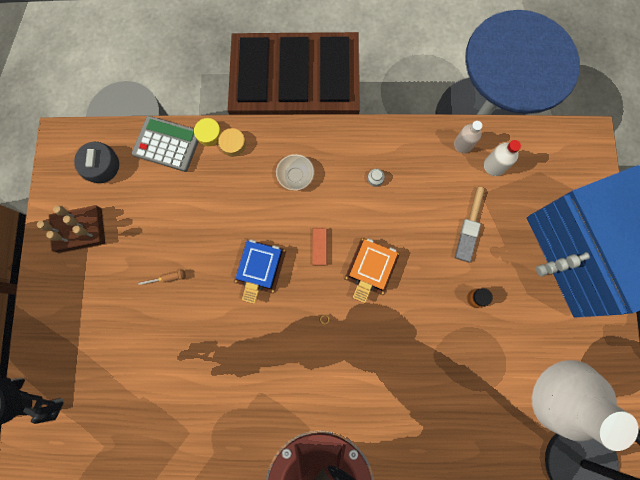

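View pics/side0.png

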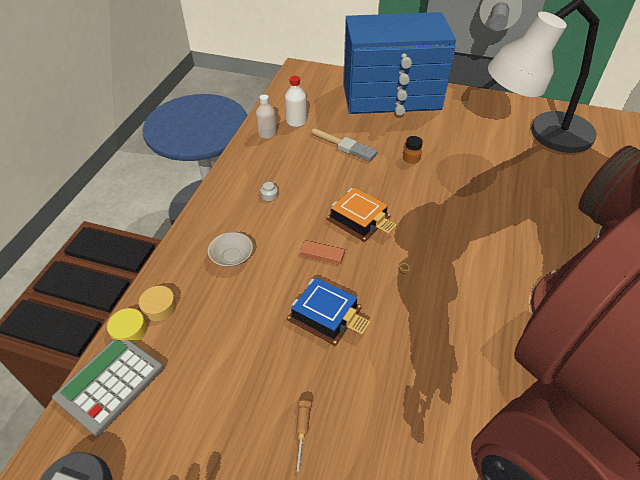

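The top view shows the blue case at about (261,265) with its tab at (251,294), facing the robot. The orange case is at (373,265), and the oilstone at (319,247) lies between them. The side view shows the blue lid at (327,305) and its tab at (356,322).

```bash
cat > h.py <<'E'
import cv2,numpy as np
from cell import cams
def plane(n,uv,z):
    m=cams.camera_model(n);K=np.array([[m['fx'],0,m['cx']],[0,m['fy'],m['cy']],[0,0,1]])
    p=cv2.undistortPoints(np.array(uv,float).reshape(-1,1,2),K,m['D']).reshape(-1,2)
    d=np.c_[p,np.ones(len(p))]@m['R'];c=-m['R'].T@m['t']
    return c+d*((z-c[2])/d[:,2])[:,None]
def big(mask,roi):
    x0,y0,x1,y1=roi;k=np.zeros_like(mask);k[y0:y1,x0:x1]=mask[y0:y1,x0:x1]
    return max(cv2.findContours(k,cv2.RETR_EXTERNAL,cv2.CHAIN_APPROX_NONE)[0],key=cv2.contourArea)
def rect(P): return cv2.minAreaRect((P[:,:2]*1000).astype(np.float32))
E
python3 - <<'E'
from h import *
for n,roi,tr in(("top",(225,225,300,310),(235,283,262,306)),("side",(280,270,380,350),(340,300,375,340))):
    h=cv2.cvtColor(cv2.imread(f"pics/{n}0.png"),cv2.COLOR_BGR2HSV)
    c=big(cv2.inRange(h,(105,120,60),(125,255,255)),roi)
    print(n,"lid",rect(plane(n,c,.041)))
    t=big(cv2.inRange(h,(17,90,120),(32,255,255)),tr)
    print("tab",rect(plane(n,t,.030)),cv2.boundingRect(t))
E
```

```text
top lid ((527.0213012695312, 153.10984802246094), (90.5212631225586, 101.22695922851562), 75.16455078125)
tab ((456.76385498046875, 172.22607421875), (35.57754898071289, 46.68086242675781), 78.91507720947266) (242, 283, 17, 20)
side lid ((526.828369140625, 155.91322326660156), (91.42283630371094, 100.35404205322266), 75.65982818603516)
tab ((457.56280517578125, 169.88507080078125), (44.02485275268555, 50.52650833129883), 74.74578094482422) (343, 308, 28, 27)
```

```bash
python3 - <<'E'
from scipy.spatial.transform import Rotation as R
import numpy as np
a=np.radians(-14.6);uy=np.array([-np.sin(a),np.cos(a),0])
q=R.from_quat([.2005,.9797,-.0006,-.0003]);x=q.as_matrix()[:,0];print(np.degrees(np.arctan2(x[1],x[0])))
dz=np.radians(165.4)-np.arctan2(x[1],x[0])
r=R.from_rotvec(uy*np.radians(-20))*R.from_rotvec([0,0,dz])
print(np.degrees(r.as_rotvec())/5,(r*q).as_matrix().round(2))
E
```

```text
156.86773343159905
[-1.29461872 -3.78857775  1.6890781 ] [[-0.91  0.25  0.33]
 [ 0.24  0.97 -0.09]
 [-0.34 -0.   -0.94]]
```

{"api": "apply_moves", "payload": {"series": [[0,0,0.2,0.2,-0.4,0,1],[-0.1,-0.3,0.4,0.6,-1.1,0,1],[-0.2,-0.6,0.6,1.0,-1.8,0,1],[-0.4,-1.0,0.8,1.4,-2.6,0,1],[-0.5,-1.5,1.0,1.9,-3.4,-0.2,1],[-0.7,-2.0,1.2,2.3,-4.2,-0.4,1],[-0.9,-2.5,1.4,2.8,-5.0,-0.6,1],[-1.0,-3.0,1.6,3.2,-5.8,-0.9,1],[-1.2,-3.4,1.69,3.6,-6.6,-1.2,1],[-1.29,-3.79,1.69,4.1,-7.4,-1.5,1],[-1.29,-3.79,1.69,4.5,-8.1,-1.8,1],[-1.29,-3.79,1.69,4.8,-8.7,-2.1,1],[-1.29,-3.79,1.69,5.05,-9.1,-2.3,1],[-1.29,-3.79,1.69,5.2,-9.38,-2.5,1],[-1.29,-3.79,1.69,5.2,-9.38,-2.6,1],[-1.29,-3.79,1.69,5.2,-9.38,-2.6,1],[-1.29,-3.79,1.69,5.2,-9.38,-2.6,1]]}}

```text
time_s: 1.52
tcp_pos: [0.4434, 0.177, 0.1272]
ee_rot: [0.125, 0.977, -0.022, 0.172]
force: [-0.0, 0.5, -0.2]
finger_gap: 0.0002
grasp_force: 0.0
```

```bash
python3 - <<'E'
from h import *
from cell import arm
i=cams.camera("side"); cv2.imwrite("pics/s1.png",cv2.resize(i[200:380,240:480],(800,600)))
s=arm.read_state();print(s['tcp_pos'],s['force'],s['finger_gap'],s['time_s'])
E
```

```text
[0.44354275 0.17724882 0.12765835] [-0.87087275  0.7166543   0.50794874] 0.00022546031669583172 1.5667
```

View pics/s1.png

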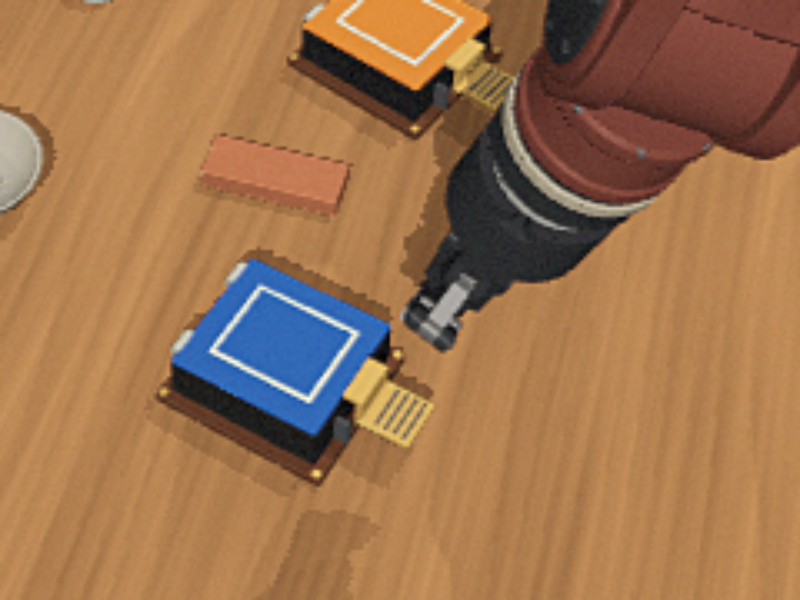

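The side view shows the closed fingertips at (435,340) in the crop, hovering over the ribbed pad at (400,412), with the lid still shut. Next I descend.

{"api": "apply_moves", "payload": {"series": [[0,0,0,0,0,-0.2,1],[0,0,0,0,0,-0.6,1],[0,0,0,0,0,-1.1,1],[0,0,0,0,0,-1.6,1],[0,0,0,0,0,-1.9,1],[0,0,0,0,0,-2.1,1],[0,0,0,0,0,-2.2,1],[0,0,0,0,0,-2.25,1],[0,0,0,0,0,-2.3,1],[0,0,0,0,0,-2.35,1],[0,0,0,0,0,-2.4,1],[0,0,0,0,0,-2.45,1],[0,0,0,0,0,-2.5,1],[0,0,0,0,0,-2.5,1]]}}

```text
time_s: 2.73
tcp_pos: [0.4439, 0.1767, 0.0273]
ee_rot: [0.125, 0.977, -0.022, 0.172]
force: [-1.4, 1.7, 2.2]
finger_gap: 0.0001
grasp_force: 1.1
```

{"api": "apply_moves", "payload": {"series": [[0,0,0,0,0,-0.04,1],[0,0,0,0,0,-0.08,1],[0,0,0,0,0,-0.11,1],[0,0,0,0,0,-0.14,1],[0,0,0,0,0,-0.16,1],[0,0,0,0,0,-0.16,1],[0,0,0,0,0,-0.16,1]]}}

```text
time_s: 3.32
tcp_pos: [0.444, 0.1767, 0.0211]
ee_rot: [0.125, 0.977, -0.022, 0.172]
force: [-0.9, 1.2, 3.5]
finger_gap: 0.0001
grasp_force: 1.9
```

```bash
python3 - <<'E'
from h import *
i=cams.camera("side"); cv2.imwrite("pics/s2.png",cv2.resize(i[200:380,240:480],(800,600)))
E
```

```text
(no output)
```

View pics/s2.png

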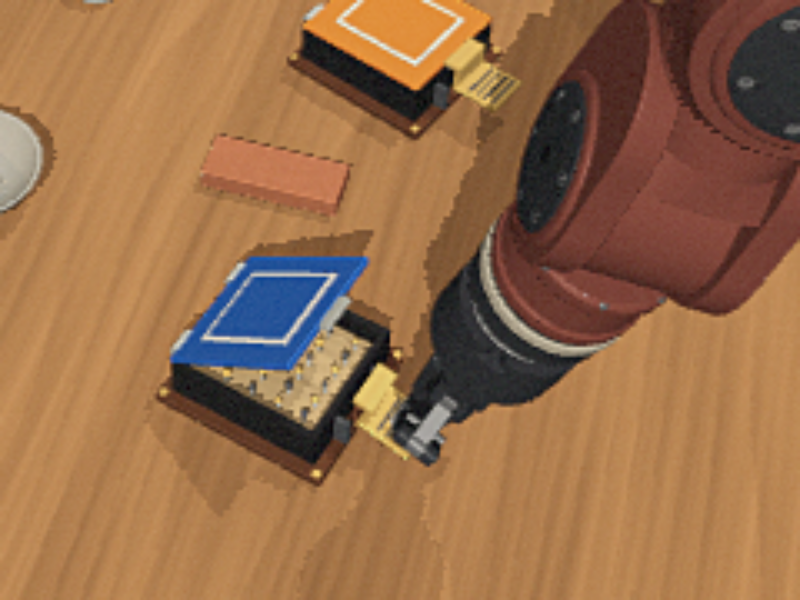

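The side view shows the blue lid sprung up, with its edge at about (330,310) in the crop, and the orange case still shut. Next I lift off the tab and come in under the lid.

{"api": "apply_moves", "payload": {"series": [[0,0,0,0,0,0.1,1],[0,0,0,-0.03,0,0.3,1],[0,0,0,-0.1,0.02,0.6,1],[0,0,0,-0.1,0.02,1.0,1],[0,0,0,-0.1,0.02,1.4,1],[0,0,0,0,0,1.6,1],[0,0,0,0.1,-0.03,1.7,1],[0,0,0,0.3,-0.08,1.75,1],[0,0,0,0.6,-0.16,1.75,1],[0,0,0,0.9,-0.23,1.75,1],[0,0,0,1.1,-0.29,1.75,1],[0,0,0,1.2,-0.31,1.75,1],[0,0,0,1.2,-0.31,1.75,1]]}}

```text
time_s: 4.45
tcp_pos: [0.492, 0.1636, 0.0901]
ee_rot: [0.126, 0.977, -0.022, 0.172]
force: [0.6, -0.1, 0.7]
finger_gap: -0.0001
grasp_force: 0.0
```

```bash
python3 - <<'E'
from h import *
i=cams.camera("side"); cv2.imwrite("pics/s3.png",cv2.resize(i[200:380,240:480],(800,600)))
E
```

```text
(no output)
```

View pics/s3.png

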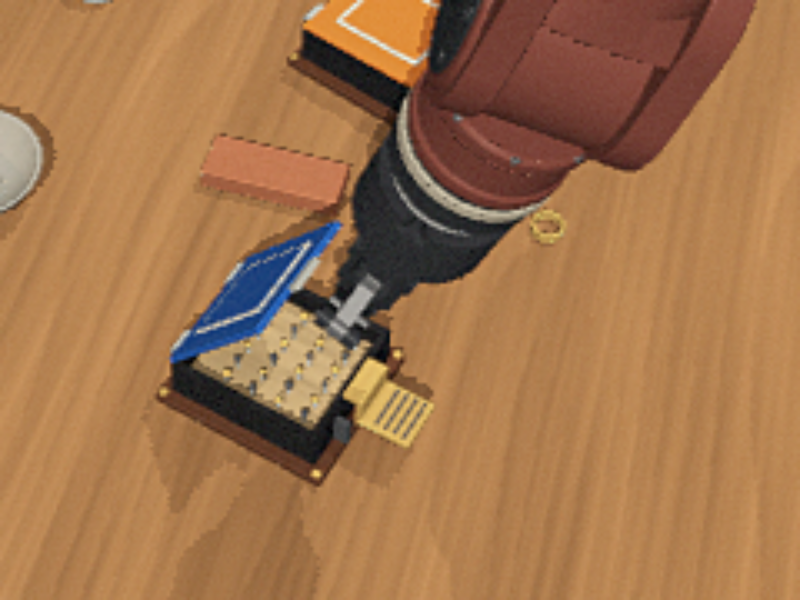

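The lid is on its plunger with the tongue at (305,275) in the crop, and the fingertip at (345,325) is just in front of it. The brass ring at (547,227) has not moved. Next I push the lid back.

{"api": "apply_moves", "payload": {"series": [[0,0,0,0.1,-0.03,0,1],[0,0,0,0.2,-0.05,0,1],[0,0,0,0.32,-0.08,0,1],[0,0,0,0.45,-0.12,0,1],[0,0,0,0.6,-0.16,0,1],[0,0,0,0.75,-0.2,0,1],[0,0,0,0.9,-0.23,0,1],[0,0,0,1.05,-0.27,0,1],[0,0,0,1.18,-0.31,0,1],[0,0,0,1.3,-0.34,0,1],[0,0,0,1.4,-0.36,0,1],[0,0,0,1.5,-0.39,0,1],[0,0,0,1.58,-0.41,0,1],[0,0,0,1.65,-0.43,0,1],[0,0,0,1.72,-0.45,0,1],[0,0,0,1.79,-0.47,0,1],[0,0,0,1.86,-0.48,0,1],[0,0,0,1.92,-0.5,0,1],[0,0,0,1.92,-0.5,0,1]]}}

```text
time_s: 6.08
tcp_pos: [0.569, 0.144, 0.091]
ee_rot: [0.125, 0.977, -0.022, 0.172]
force: [0.9, -0.4, -0.2]
finger_gap: -0.0003
grasp_force: 0.0
```

```bash
python3 - <<'E'
from h import *
i=cams.camera("side"); cv2.imwrite("pics/s4.png",cv2.resize(i[200:380,240:480],(800,600)))
E
```

```text
(no output)
```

View pics/s4.png

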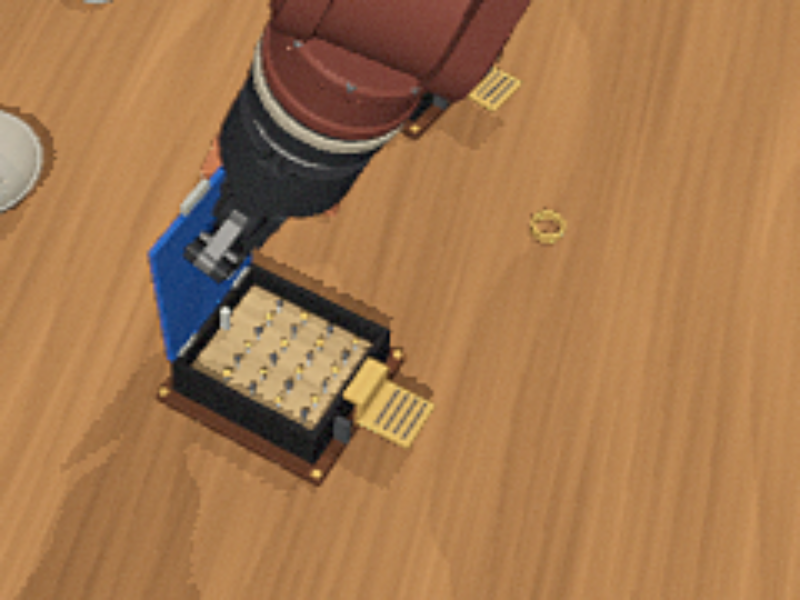

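The lid is past upright, with its edge at (185,210) in the crop and the fingertip on its inner face. Next I push it gently on to its stop.

{"api": "apply_moves", "payload": {"series": [[0,0,0,0.06,-0.02,0,1],[0,0,0,0.12,-0.03,0,1],[0,0,0,0.18,-0.05,0,1],[0,0,0,0.23,-0.06,0,1],[0,0,0,0.28,-0.07,0,1],[0,0,0,0.32,-0.08,0,1],[0,0,0,0.32,-0.08,0,1],[0,0,0,0.32,-0.08,0,1],[0,0,0,0.32,-0.08,0,1],[0,0,0,0.32,-0.08,0,1],[0,0,0,0.32,-0.08,0,1],[0,0,0,0.32,-0.08,0,1]]}}

```text
time_s: 7.13
tcp_pos: [0.5813, 0.141, 0.0909]
ee_rot: [0.125, 0.977, -0.022, 0.172]
force: [-0.6, 0.4, 0.3]
finger_gap: 0.0001
grasp_force: 0.0
```

{"api": "apply_moves", "payload": {"series": [[0,0,0,-0.1,0.03,0,1],[0,0,0,-0.3,0.08,0,1],[0,0,0,-0.6,0.16,0,1],[0,0,0,-1.0,0.26,0.1,1],[0,0,0,-1.5,0.39,0.4,1],[0,0,0,-2.0,0.52,0.8,1],[0,0,0,-2.5,0.65,1.3,1],[0,0,0,-3.0,0.9,1.8,1],[0,0,0,-3.4,1.5,2.3,1],[0,0,0,-3.6,2.2,2.6,1],[0,0,0,-3.8,3.0,2.8,1],[0,0,0,-4.0,3.6,3.0,1],[0,0,0,-4.0,4.0,3.0,1],[0,0,0,-4.0,4.0,3.0,1],[0,0,0,-4.0,4.0,3.0,1],[0,0,0,-4.0,4.0,3.0,1],[0,0,0,-4.0,4.0,3.0,1],[0,0,0,-4.0,4.0,3.0,1]]}}

```text
time_s: 8.63
tcp_pos: [0.4214, 0.3001, 0.2108]
ee_rot: [0.126, 0.977, -0.022, 0.172]
force: [0.1, -0.2, 0.3]
finger_gap: 0.0001
grasp_force: 0.0
```

```bash
python3 - <<'E'
from h import *
i=cams.camera("side"); cv2.imwrite("pics/s5.png",i)
E
```

```text
(no output)
```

View pics/s5.png

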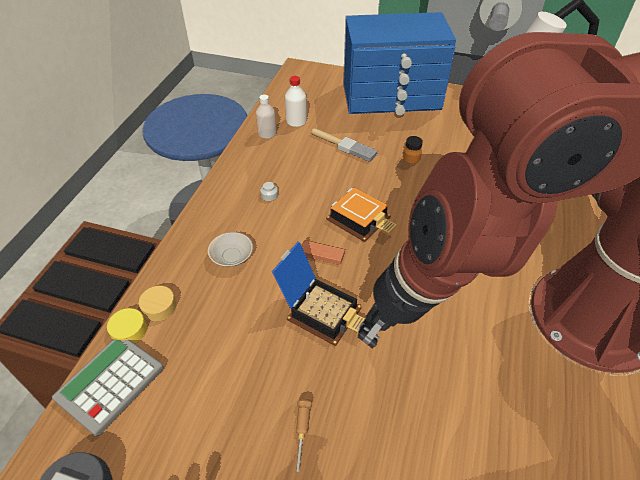

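The lid stands leaning back, with edge corners at about (274,266) and (302,243). The bystanders and the orange case are as before. I'll wait a moment for it to settle, then check its angle.

{"api": "apply_moves", "payload": {"series": [[0,0,0,0,0,0,1],[0,0,0,0,0,0,1],[0,0,0,0,0,0,1],[0,0,0,0,0,0,1],[0,0,0,0,0,0,1],[0,0,0,0,0,0,1],[0,0,0,0,0,0,1],[0,0,0,0,0,0,1],[0,0,0,0,0,0,1],[0,0,0,0,0,0,1],[0,0,0,0,0,0,1],[0,0,0,0,0,0,1],[0,0,0,0,0,0,1],[0,0,0,0,0,0,1],[0,0,0,0,0,0,1],[0,0,0,0,0,0,1],[0,0,0,0,0,0,1],[0,0,0,0,0,0,1]]}}

```text
time_s: 10.18
tcp_pos: [0.4214, 0.301, 0.211]
ee_rot: [0.125, 0.977, -0.022, 0.172]
force: [0.1, -0.5, -0.2]
finger_gap: 0.0003
grasp_force: 0.0
```

```bash
python3 - <<'E'
from h import *
a=np.radians(-14.6);ux=np.array([np.cos(a),np.sin(a)]);uy=np.array([-ux[1],ux[0]])
i=cams.camera("side"); b=cv2.imread("pics/s5.png")
for im in (b,i):
    c=big(cv2.inRange(cv2.cvtColor(im,cv2.COLOR_BGR2HSV),(105,120,40),(125,255,255)),(250,220,340,320)).reshape(-1,2)
    pts=[c[c[:,0].argmin()],c[c[:,1].argmin()]]
    print(pts)
for th in(1.6,1.75,1.85,1.95):
    z=.038+.1*np.sin(th); P=plane("side",pts,z)[:,:2]-[.527,.1545]
    print(th,"pred x",.05-.1*np.cos(th),"seen x",(P@ux).round(3),"y",(P@uy).round(3))
E
```

```text
[array([272, 271], dtype=int32), array([297, 242], dtype=int32)]
[array([272, 271], dtype=int32), array([297, 242], dtype=int32)]
1.6 pred x 0.05291995223012889 seen x [0.084 0.085] y [ 0.049 -0.036]
1.75 pred x 0.06782460556494921 seen x [0.085 0.085] y [ 0.048 -0.037]
1.85 pred x 0.0775590246824513 seen x [0.086 0.087] y [ 0.046 -0.038]
1.95 pred x 0.08701808313512868 seen x [0.088 0.088] y [ 0.044 -0.041]
```

The measured lid edge agrees with an opening angle of 1.95, and it did not move between the two pictures. I'm handing the job in.

```bash
python3 -c "
from cell import workorder;print(workorder.hand_in())"
```

```text
the job is handed in; nothing more can be done
None
```

I pressed the blue case's release tab so its lid popped up, then pushed the lid back to its stop, where it stays by itself (measured at about 1.95 rad); the orange case looks shut and nothing else on the bench appears moved, and the job is handed in.

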